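# Check that a brake lever stops short of the bar

### The arm

A 7-joint arm with a two-finger parallel gripper is mounted at the origin on a cart in front of the work surface, level with it; the furniture and walls round the work are solid. World frame = base frame: x ahead of the robot, y to its left, z up, the work surface at z = 0. Lengths are in m, angles in rad, forces in N, time in s.
With the tool pointing down it reaches from about 0.425 to 1.025 m from the base axis. Payload 9.4 kg.
Tool frame: the origin (TCP) lies midway between the tips of the shut fingers; the grasp point (between the pads) lies bot.grasp_offset behind it (bot.grasp_offset is the distance from the TCP to the grasp point, in m); z points along the fingers, y is the direction in which the jaws open and shut (so a half turn about z gives the same grasp; the last joint's range is limited). The gripper opens to 85 mm and grips with 20 to 120 N. Pads are 22 mm wide; open, the fingers measure 114 mm over their backs; the gripper's body (76 mm by 85 mm) begins 54 mm behind the grasp point. The pads swing forward as they close: fully open they stand 13 mm farther back than shut.
Start: joints at [1.161, 0.599, -0.003, 1.599, 0.002, 0.943, -0.08], TCP at [0.237, -0.685, 0.231] pointing down, gripper open.
Joint ranges: [-2.57, 2.57], [-0.35, 1.97], [-1.29, 1.29], [0.11, 2.56], [-1.05, 4.19], [0.11, 1.86], [-2.63, 2.63]. Speed limits (rad/s): [2.22, 2.22, 3.01, 3.01, 3.14, 3.14, 3.14].

### API

Orientations are given as a rotation vector (axis times angle).
In Python, from cell import bot gives the robot as it stands. The module is installed in compiled form; this text tells all that it offers.
- The arm moves only by the tool play_rows, never from a script. Its argument "motion" is a list that holds one entry, the list of rows, each a list of 5 numbers: the shift along the tool's x, y, z in cm, then the turn about the tool's z in rad, then the finger opening in cm, from 0 to 8.54. In form: [[[tx, ty, tz, roll, fingers], ...]]. A call has 1 to 5 rows; each row is the pose to reach, as a shift and turn from the pose commanded when the call began, along the tool's axes at that moment; what a row does not reach only later rows make up. A row lasts 1/8 s, in which the tool goes at most 62.5 mm and 10.7 degrees, less where a joint would pass 70% of its speed; a pose out of reach is approached as far as the arm can. A call with a gripper value outside its range is refused whole. The fingers move at their own pace and stop on an object; the grip force is fixed at half the most. Time passes only in rows, so rows that repeat a pose let the fingers close. It gives the time, the measured TCP pose, the force and the opening at its end, in the units of the state.
- bot.state(): the state, without advancing time (a new reading comes with each control period).
- bot.get_image(name): name is "scene" or "top" or "wrist"; returns the picture (400x640x3 uint8, blue, green, red); there is no depth.
- bot.get_calibration(name): a dict with "K" (3x3 intrinsics, pixels), "k1" (the pictures are not rectified: a ray, as slopes to the right and down, at radius r is drawn at 1 + k1 r^2 times it, then the intrinsics apply), "R" (3x3) and "t" (3): a world point X has camera coordinates R X + t. Camera axes: x right, y down, z forward; pixel columns grow to the right and rows downward; lengths in m; the calibration is good to about 2 mm. A picture is of the moment at which its call begins: read the wrist's pose just before it. get_calibration takes no time and is no camera call; for the wrist camera it gives the pose at the moment of the call.
- bot.job_done(): hands the job in, once; it reports no verdict.
The state is a dict: "t": time; "joint_pos": joint angles; "joint_velocities": joint speeds; "joint_torque": joint torques, N m; "tcp_pos": TCP position; "tcp_rot": TCP orientation; "contact_force": force on the tool from outside, world axes, zero at the start; "torque": the same for the moment, N m; "finger_gap": finger opening in m.
Only numpy, scipy, OpenCV 4.12 (cv2) and the standard library are available. Lean on these libraries where they do the work, as an engineer would, in place of code of your own. Each camera call takes 0.05 s, during which the arm holds its last target. There are 200 camera calls.

### The job

Check the red brake lever on the trolley handlebar that is mounted on the bench stand: with the outside of the fingers, push the lever in towards the bar until it comes up firmly against its stop and keep it there for a moment, let it spring all the way back out, then push it in to its stop again and finish while holding it there, so that the gap to the bar can be read. Only push on the front of the lever: do not reach behind it, pinch it, touch the bar or force the lever hard, and leave the things around the stand where they are.

Things in the scene. Friction and masses are not known exactly. Their poses are not given: they have to be found in the camera images.
- stand: Test stand fixed to the bench: blue base plate 150 (x) x 220 (y) x 12 mm with an aluminium post. Origin at the centre of the plate's underside. Its +x axis points from the lever to the bar (the direction in which the lever is pushed), +y runs along the bar from the lever's pivot to the lever's free end, z up. The stand may be turned by up to 0.45 rad either way.
- handlebar: Steel bar with a ribbed black rubber grip (30 mm thick, end collar 36 mm) and the black holder of the lever's pivot; fixed to the stand. Origin on the bar's axis at mid-length, 120 mm above the bench and 35 mm to +x of the stand's origin; bar 230 mm long along y. The post's clamp on it is the highest part, 142 mm above the bench. Do not touch it.
- lever_blade: Red front part of the lever, 22 mm high (z), 8 mm thick, its front face 7 mm to -x of the origin, with a rounded free end 133 mm from the pivot. Origin on the vertical pivot axis at mid-height, 120 mm above the bench; +y points along the lever to its free end, +x towards the bar. It turns with the lever. Any force over 45 N on it counts as forcing it.
- lever_back: Dark metal strip, 4 mm thick, along the rear of the lever, on the side of the bar; same origin and axes as the red part. Not to be touched.
- press_point (a point): Point on the red front face of the lever at mid-height, 95 mm from the pivot: a good place to push. It moves with the lever, 33 mm in all.
- brake_lever (a joint): Angle of the lever: 0 at rest (fully out), grows as it is pushed in, 0.35 rad at the stop, where the lever is parallel to the bar and about 22 mm short of its grip. Spring return: pushing at the press point takes about 2 N at rest and 4 N just before the stop, then the lever stands firm.
- marker: Loose blue-capped white marker pen, 130 x 13 x 14 mm, lying in front of the stand. Origin at the centre of its underside. Bystander.
- tape: Loose roll of green tape, 77 mm across, 19 mm high, beside the stand at the +y end. Origin at the centre of its underside. Bystander.
- bottle: Loose clear bottle with a blue cap and a green-banded label, 60 mm across, 116 mm high, beside the stand at the -y end. Origin at the centre of its underside. Bystander.
- tube: Loose small green-tinted plastic tube, 39 x 17 x 13 mm, lying on the stand's base plate in front of the lever. Origin at the centre of its underside. Bystander.

How it is judged:
By the outcome, as a careful person would: the job done as asked, in the order asked, and still so for the second after the job is handed in, while the arm keeps its last pose, push and grip.
It also fails if it takes over 40 s, if anything falls off the work surface, if the arm or the gripper's body presses on something with over 40 N, if the wrist force passes 120 N, or if a joint passes its speed limit or range.

## Working session

There is one attempt and no reset: what is moved stays moved. The work goes in short steps, Python scripts to look and compute and a tool call to move; the robot and the scene stay as the last step left them, time stands still between calls to the robot, and variables do not carry over. Pictures are saved under pics/ and viewed, about 8 in all and at most 12, crops included, and the job is handed in when it is done.

Besides the shell and the picture viewer there is one more tool, called after "Call:" by a JSON object that holds its "method" and its "body", one argument or row to a line. play_rows: Moves the arm, as the interface text tells. Its arguments: {"type":"object","properties":{"motion":{"type":"array"}},"required":["motion"]}

```bash
mkdir -p pics; python3 - <<'E'
from cell import bot
import cv2,numpy as np
np.set_printoptions(precision=4,suppress=True)
print(bot.state(),bot.grasp_offset)
for n in ("scene","top"):
    cv2.imwrite(f"pics/{n}0.png",bot.get_image(n)); print(n,bot.get_calibration(n))
E
```

```text
{'t': 0.0, 'joint_pos': array([ 1.1613,  0.6002, -0.0026,  1.6001,  0.0018,  0.9429, -0.0798]), 'joint_velocities': array([ 0.0012, -0.0009, -0.0007,  0.0006, -0.0005, -0.0013, -0.0011]), 'joint_torque': array([ -0.0007, -77.6447,   1.565 , -25.8009,   0.0124,   0.0088,
        -0.    ]), 'tcp_pos': array([ 0.2367, -0.6848,  0.2304]), 'tcp_rot': array([-3.0967, -0.5202,  0.0006]), 'contact_force': array([-0.7334,  0.705 , -0.3625]), 'torque': array([-0.0017, -0.0332, -0.0219]), 'finger_gap': 0.0856412319117362} 0.0187
scene {'K': array([[443.2696,   0.    , 320.2582],
       [  0.    , 443.2696, 200.7452],
       [  0.    ,   0.    ,   1.    ]]), 'k1': 0.006302974220138521, 'R': array([[-0.881 , -0.4728, -0.0146],
       [-0.2757,  0.5383, -0.7964],
       [ 0.3844, -0.6976, -0.6046]]), 't': array([0.3844, 0.2959, 0.8326])}
top {'K': array([[433.8491,   0.    , 312.9598],
       [  0.    , 433.8491, 198.6889],
       [  0.    ,   0.    ,   1.    ]]), 'k1': -0.03564115025265699, 'R': array([[ 0.0073, -0.9999, -0.0099],
       [-0.9859, -0.0056, -0.167 ],
       [ 0.167 ,  0.011 , -0.9859]]), 't': array([-0.1284,  0.5304,  0.9428])}
```

View pics/top0.png

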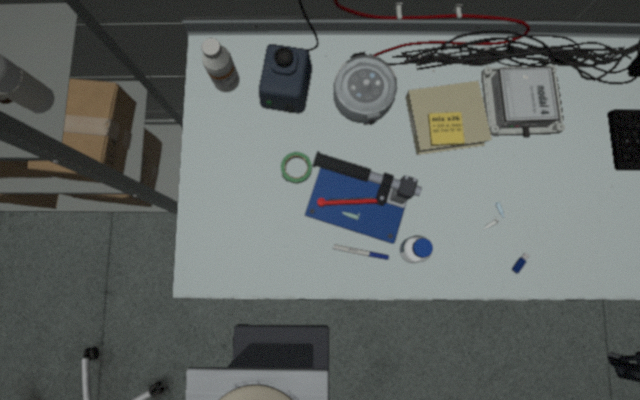

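View pics/scene0.png

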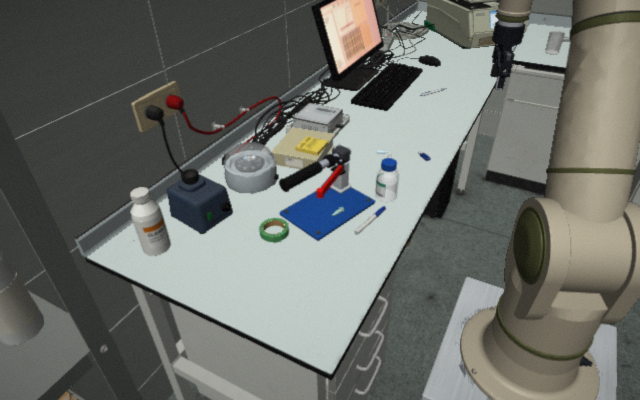

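The top view shows the blue plate at about (355,200). The red lever runs from its free end at (320,202) to its pivot near (385,200), and the bar lies above it from (318,160) to (410,188). The bottle is at (417,248) and the marker at (361,251). The scene view shows the same layout. Next I'll measure the plate and lever.

```bash
cat > h.py <<'E'
import cv2,numpy as np
from cell import bot
np.set_printoptions(precision=4,suppress=True)
def rays(cal,px):
    K=cal["K"];D=np.array([cal["k1"],0,0,0,0.])
    u=cv2.undistortPoints(np.float64(px).reshape(-1,1,2),K,D).reshape(-1,2)
    d=np.c_[u,np.ones(len(u))]@cal["R"]; return -cal["R"].T@cal["t"],d
def plane(cal,px,z):
    c,d=rays(cal,px); return c+d*((z-c[2])/d[:,2])[:,None]
def proj(cal,X):
    return cv2.projectPoints(np.float64(X).reshape(-1,1,3),cv2.Rodrigues(cal["R"])[0],cal["t"],cal["K"],np.array([cal["k1"],0,0,0,0.]))[0].reshape(-1,2)
def masks(im):
    h=cv2.cvtColor(im,cv2.COLOR_BGR2HSV)
    red=((h[...,0]<8)|(h[...,0]>172))&(h[...,1]>150)&(h[...,2]>70)
    blue=(abs(h[...,0].astype(int)-110)<12)&(h[...,1]>130)&(h[...,2]>50)
    return red.astype(np.uint8),blue.astype(np.uint8)
def stand(p0,th): # frame of stand -> world
    R=np.array([[np.cos(th),-np.sin(th),0],[np.sin(th),np.cos(th),0],[0,0,1]])
    return lambda X: np.asarray(X,float)@R.T+np.r_[p0,0]
E
python3 - <<'E'
from h import *
big=lambda m,roi:(lambda c:max(c,key=cv2.contourArea))(cv2.findContours(m[roi[1]:roi[3],roi[0]:roi[2]].copy(),0,cv2.CHAIN_APPROX_NONE,offset=roi[:2])[0])
for n,roi in (("top",(290,140,430,250)),("scene",(270,140,380,245))):
    im=cv2.imread(f"pics/{n}0.png");cal=bot.get_calibration(n);r,b=masks(im)
    b=cv2.morphologyEx(b,cv2.MORPH_CLOSE,np.ones((5,5)))
    cb=big(b,roi);P=plane(cal,cb.reshape(-1,2),.012)[:,:2]
    q=cv2.minAreaRect((P*1000).astype(np.float32));print(n,"plate",q)
    cr=big(r,roi);pr=cr.reshape(-1,2)
    P=plane(cal,pr,.125)[:,:2]
    print("red",cv2.minAreaRect((P*1000).astype(np.float32)),pr.min(0),pr.max(0))
    f=cv2.fitLine(P.astype(np.float32),2,0,.01,.01).ravel();print("line",f,np.arctan2(f[1],f[0]))
top=cv2.imread("pics/top0.png")[140:270,285:435];sc=cv2.imread("pics/scene0.png")[140:245,240:410]
cv2.imwrite("pics/c1.png",np.hstack([cv2.resize(top,(400,347),interpolation=2),cv2.resize(sc,(400,347),interpolation=2)]))
s=bot.state();print(cv2.Rodrigues(s["tcp_rot"])[0])
E
```

```text
top plate ((524.8992309570312, -227.02500915527344), (212.32369995117188, 120.92442321777344), 72.40643310546875)
red ((510.93353271484375, -197.76747131347656), (12.653987884521484, 122.8209228515625), 0.3243879973888397) [318 199] [377 205]
line [ 0.0357 -0.9994  0.5122 -0.1962] -1.535062
scene plate ((536.2075805664062, -226.95254516601562), (219.77935791015625, 150.2357177734375), 72.54605865478516)
red ((514.2504272460938, -196.1744384765625), (22.795612335205078, 149.1195831298828), 3.1375937461853027) [317 165] [341 197]
line [ 0.0626 -0.998   0.5123 -0.1912] -1.5081503
[[ 0.9451  0.3268 -0.0006]
 [ 0.3268 -0.9451  0.0012]
 [-0.0001 -0.0013 -1.    ]]
```

View pics/c1.png

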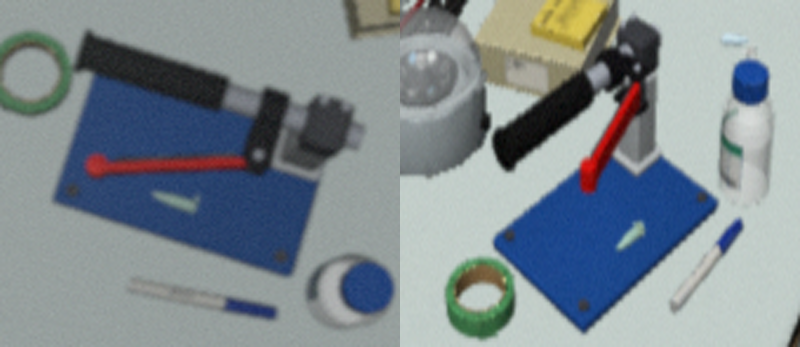

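The lever is at rest and front-facing: stand yaw is about -0.305 rad, centre about (0.537, -0.229), and the press point about (0.507, -0.174). I'll travel at height with the fingers shutting. A finger's back (tool y) will face along the stand's +x.

Call:
{"method": "play_rows", "body": {
  "motion": [
    [[4, -4.3, 0, -0.18, 0], [8, -8.6, 0, -0.36, 0], [12, -12.9, 0, -0.54, 0], [16, -17.2, 0, -0.72, 0], [20, -21.5, 0, -0.9, 0]]
  ]
}}

```text
t: 0.72
tcp_pos: [0.3561, -0.4148, 0.2312]
tcp_rot: [-2.558, -1.824, 0.0]
contact_force: [1.6, -0.4, -0.2]
finger_gap: 0.0002
```

Call:
{"method": "play_rows", "body": {
  "motion": [
    [[5.5, 0.4, 0, 0.01, 0], [11, 0.8, 0, 0.02, 0], [16.5, 1.2, 0, 0.03, 0], [22, 1.6, 0, 0.03, 0], [26, 1.9, 0, 0.03, 0]]
  ]
}}

```text
t: 1.35
tcp_pos: [0.4604, -0.1753, 0.2313]
tcp_rot: [-2.589, -1.78, -0.0]
contact_force: [0.5, -0.8, 0.3]
finger_gap: -0.0001
```

```bash
python3 - <<'E'
from h import *
s=bot.state();print(s["t"],s["tcp_pos"],s["contact_force"],s["joint_pos"]);print(cv2.Rodrigues(s["tcp_rot"])[0])
cal=bot.get_calibration("wrist");im=bot.get_image("wrist");np.save("w.npy",im)
for n in("scene","top"):
    cv2.imwrite(f"pics/{n}1.png",bot.get_image(n))
# predicted press point, tip, pivot
q=np.array([[.5075,-.174,.131],[.511,-.136,.131],[.514,-.27,.131]]);print(proj(cal,q))
cv2.imwrite("pics/w1.png",im)
E
```

```text
1.35 [ 0.4604 -0.1753  0.2313] [ 0.479  -0.8181  0.2611] [ 0.4989  0.3395 -0.3251  2.1064  0.1618  0.7187 -0.2973]
[[ 0.3581  0.9337  0.    ]
 [ 0.9337 -0.3581  0.0003]
 [ 0.0003 -0.0001 -1.    ]]
[[379.8987 172.2955]
 [367.7429 120.8452]
 [425.2186 279.1512]]
```

View pics/w1.png

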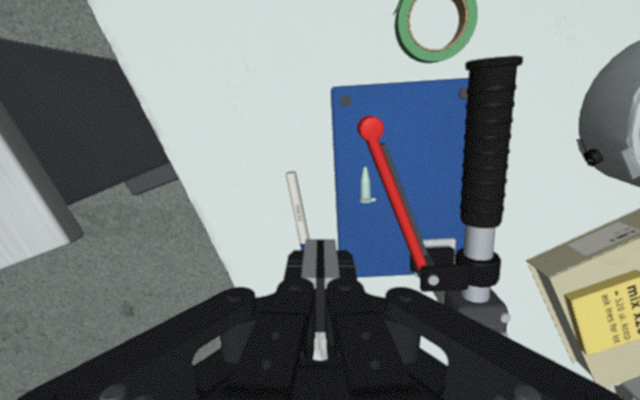

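The wrist view shows the lever's ball end at (371,127), the pivot screw at (433,280) and the bar well to the right. The fingers are left (in front) of the lever with a clear gap. Next I'll refine the lever position from this view.

```bash
python3 - <<'E'
from h import *
cal=bot.get_calibration("wrist");im=np.load("w.npy");r,b=masks(im)
c=max(cv2.findContours(r,0,cv2.CHAIN_APPROX_NONE)[0],key=cv2.contourArea)
m=np.zeros_like(r);cv2.drawContours(m,[c],-1,1,-1)
print("cam",rays(cal,[[320,200]])[0])
print("screw",plane(cal,[[433,280]],.131),"ball",plane(cal,[[371,127]],.131), "ball edges",plane(cal,[[358.5,127],[384,127],[371,115]],.131))
L=[];Rr=[]
for y in range(150,255):
    xs=np.flatnonzero(m[y]); L.append([xs[0]-.5,y]);Rr.append([xs[-1]+.5,y])
for n,p in(("front",L),("rear",Rr)):
    for z in (.131,.109):
        P=plane(cal,p,z);k=np.polyfit(P[:,1],P[:,0],1);print(n,z,"angle",-np.arctan(k[0]),"x at y=-.174,-.16",np.polyval(k,[-.174,-.16]),P[[0,-1],:2].ravel())
# bar axis: dark grip edges at z=.12
g=cv2.cvtColor(im,cv2.COLOR_BGR2GRAY)
G=[]
for y in range(80,205,5):
    xs=[x for x in range(455,530) if g[y,x]<55]; G.append([(xs[0]+xs[-1])/2,y])
P=plane(cal,G,.128);k=np.polyfit(P[:,1],P[:,0],1);print("bar angle",-np.arctan(k[0]),np.polyval(k,-.174))
E
```

```text
cam [ 0.4855 -0.1093  0.3744]
screw [[ 0.5199 -0.273   0.131 ]] ball [[ 0.5118 -0.141   0.131 ]] ball edges [[ 0.5036 -0.1379  0.131 ]
 [ 0.5203 -0.1443  0.131 ]
 [ 0.5144 -0.1332  0.131 ]]
front 0.131 angle 0.04653303078991584 x at y=-.174,-.16 [0.5068 0.5062] [ 0.5057 -0.156   0.5097 -0.2448]
front 0.109 angle 0.046533030789915907 x at y=-.174,-.16 [0.5085 0.5079] [ 0.5075 -0.1602  0.5119 -0.2571]
rear 0.131 angle 0.04749099989310667 x at y=-.174,-.16 [0.5148 0.5142] [ 0.5143 -0.1593  0.5184 -0.2481]
rear 0.109 angle 0.047490999893106324 x at y=-.174,-.16 [0.5172 0.5165] [ 0.517  -0.1638  0.5214 -0.2607]
bar angle -0.29909404140069507 0.5876006533473898
```

Lever yaw is +0.047 and the bar yaw is -0.30. The press point is about (0.5065, -0.175) and should reach about (0.540, -0.177) at the stop. I'll descend in front of the lever.

Call:
{"method": "play_rows", "body": {
  "motion": [
    [[0.1, 0, 5, -0.065, 0], [0.2, 0, 10, -0.065, 0], [0.2, 0, 13.1, -0.065, 0], [0.2, 0, 13.1, -0.065, 0]]
  ]
}}

```text
t: 2.0
tcp_pos: [0.4587, -0.1765, 0.0984]
tcp_rot: [-2.529, -1.857, 0.005]
contact_force: [-0.6, 0.9, 0.8]
finger_gap: 0.0004
```

Call:
{"method": "play_rows", "body": {
  "motion": [
    [[0.5, 1, 0, 0, 0], [0.9, 2, 0, 0, 0], [1.0, 2.5, 0, 0, 0], [1.0, 2.5, 0, 0, 0]]
  ]
}}

```text
t: 2.5
tcp_pos: [0.488, -0.1738, 0.1008]
tcp_rot: [2.53, 1.86, 0.001]
contact_force: [0.3, 0.2, -0.6]
finger_gap: 0.0001
```

```bash
python3 - <<'E'
from h import *
s=bot.state();print(s["t"],s["tcp_pos"],s["contact_force"])
im=bot.get_image("wrist");cv2.imwrite("pics/w2.png",im)
E
```

```text
2.5 [ 0.488  -0.1738  0.1008] [ 0.2997  0.221  -0.6249]
```

View pics/w2.png

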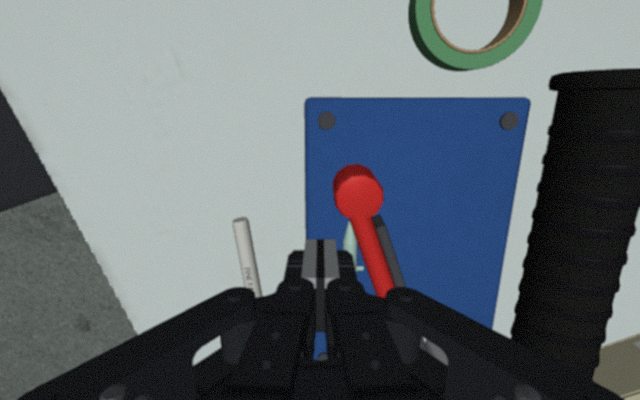

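The wrist view shows the finger back at (355,280) just in front of the red blade at (375,265), with nothing behind the lever. I'll raise the tool 4 mm for linkage clearance and start the push.

Call:
{"method": "play_rows", "body": {
  "motion": [
    [[0, 0, -0.4, 0, 0], [0.15, 0.5, -0.4, 0, 0], [0.3, 1, -0.4, 0, 0], [0.45, 1.5, -0.4, 0, 0], [0.45, 1.5, -0.4, 0, 0]]
  ]
}}

```text
t: 3.18
tcp_pos: [0.5032, -0.1737, 0.1041]
tcp_rot: [-2.531, -1.861, 0.0]
contact_force: [-2.3, 1.2, 1.1]
finger_gap: -0.0003
```

```bash
python3 - <<'E'
from h import *
s=bot.state();print(s["t"],s["tcp_pos"],s["contact_force"],s["torque"])
im=bot.get_image("wrist");cv2.imwrite("pics/w3.png",im)
E
```

```text
3.175 [ 0.5032 -0.1737  0.1041] [-2.3031  1.2293  1.0824] [0.3279 0.4762 0.0756]
```

View pics/w3.png

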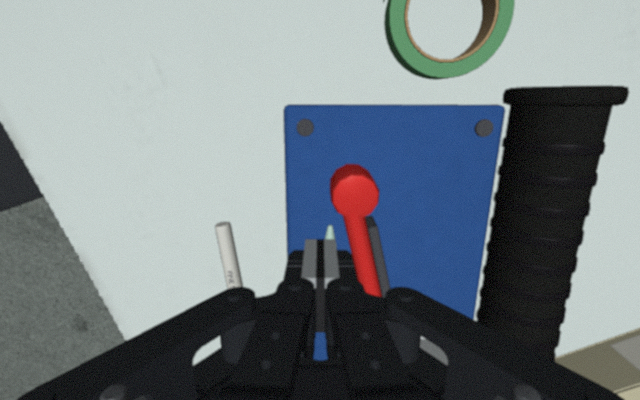

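The lever has swung in (ball at (354,190), more parallel to the bar) with about 2.3 N on the tool. I'll continue to just short of the stop.

Call:
{"method": "play_rows", "body": {
  "motion": [
    [[0.15, 0.5, 0, 0, 0], [0.3, 1, 0, 0, 0], [0.45, 1.4, 0, 0, 0], [0.55, 1.7, 0, 0, 0], [0.55, 1.7, 0, 0, 0]]
  ]
}}

```text
t: 3.85
tcp_pos: [0.5209, -0.174, 0.1042]
tcp_rot: [2.532, 1.86, -0.0]
contact_force: [-4.2, -0.7, 0.4]
finger_gap: -0.0001
```

Call:
{"method": "play_rows", "body": {
  "motion": [
    [[0.05, 0.15, 0, 0, 0], [0.1, 0.3, 0, 0, 0], [0.1, 0.3, 0, 0, 0]]
  ]
}}

```text
t: 4.22
tcp_pos: [0.524, -0.1737, 0.1043]
tcp_rot: [-2.531, -1.861, 0.0]
contact_force: [-3.9, -1.3, -0.4]
finger_gap: 0.0002
```

Call:
{"method": "play_rows", "body": {
  "motion": [
    [[0, 0.1, 0, 0, 0], [0, 0.2, 0, 0, 0], [0, 0.2, 0, 0, 0]]
  ]
}}

```text
t: 4.6
tcp_pos: [0.526, -0.1742, 0.1042]
tcp_rot: [-2.531, -1.861, -0.0]
contact_force: [-4.9, -1.1, -0.8]
finger_gap: 0.0004
```

Call:
{"method": "play_rows", "body": {
  "motion": [
    [[0, 0.1, 0, 0, 0], [0, 0.2, 0, 0, 0], [0, 0.2, 0, 0, 0]]
  ]
}}

```text
t: 4.97
tcp_pos: [0.5263, -0.1743, 0.1041]
tcp_rot: [-2.529, -1.86, 0.003]
contact_force: [-8.9, 1.5, 3.5]
finger_gap: 0.0001
```

```bash
python3 - <<'E'
from h import *
print([bot.state()["contact_force"]])
im=bot.get_image("wrist");cv2.imwrite("pics/w4.png",im)
r,b=masks(im);cal=bot.get_calibration("wrist")
cv2.imwrite("pics/t4.png",bot.get_image("top"))
E
```

```text
[array([-8.858 ,  1.5438,  3.4642])]
```

View pics/w4.png

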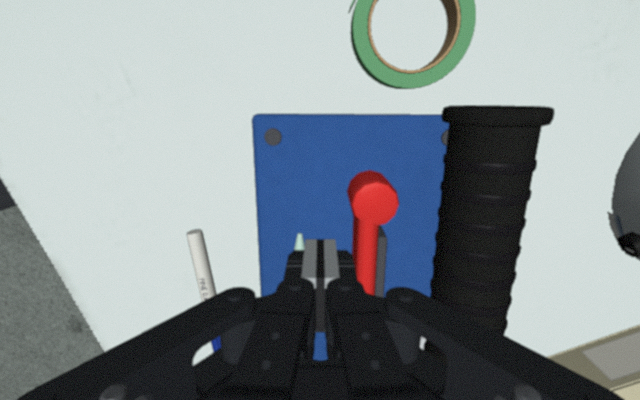

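The lever is now parallel to the bar (ball at (372,198), grip edge near 440). Force is climbing while the TCP stays put, so this is the stop. I'll firm up a little and hold.

Call:
{"method": "play_rows", "body": {
  "motion": [
    [[0, 0.1, 0, 0, 0], [0, 0.2, 0, 0, 0], [0, 0.2, 0, 0, 0], [0, 0.2, 0, 0, 0], [0, 0.2, 0, 0, 0]]
  ]
}}

```text
t: 5.7
tcp_pos: [0.5266, -0.1744, 0.104]
tcp_rot: [-2.527, -1.859, 0.007]
contact_force: [-13.4, 3.6, 8.6]
finger_gap: -0.0001
```

Call:
{"method": "play_rows", "body": {
  "motion": [
    [[0, 0, 0, 0, 0], [0, 0, 0, 0, 0], [0, 0, 0, 0, 0], [0, 0, 0, 0, 0], [0, 0, 0, 0, 0]]
  ]
}}

```text
t: 6.32
tcp_pos: [0.5266, -0.1744, 0.104]
tcp_rot: [-2.527, -1.859, 0.007]
contact_force: [-13.4, 3.1, 8.1]
finger_gap: -0.0001
```

Now I'll release the lever fully.

Call:
{"method": "play_rows", "body": {
  "motion": [
    [[-0.2, -1, 0, 0, 0], [-0.6, -2.2, 0, 0, 0], [-1, -3.4, 0, 0, 0], [-1.4, -4.6, 0, 0, 0], [-1.6, -5.3, 0, 0, 0]]
  ]
}}

```text
t: 6.95
tcp_pos: [0.474, -0.1754, 0.1045]
tcp_rot: [2.531, 1.859, 0.001]
contact_force: [0.6, -0.5, 0.0]
finger_gap: -0.0002
```

Call:
{"method": "play_rows", "body": {
  "motion": [
    [[0, 0, 0, 0, 0], [0, 0, 0, 0, 0], [0, 0, 0, 0, 0], [0, 0, 0, 0, 0]]
  ]
}}

```text
t: 7.45
tcp_pos: [0.4747, -0.1749, 0.1042]
tcp_rot: [2.531, 1.861, 0.0]
contact_force: [0.3, 0.1, -0.3]
finger_gap: -0.0
```

```bash
python3 - <<'E'
from h import *
s=bot.state();print(s["t"],s["tcp_pos"],s["contact_force"])
im=bot.get_image("wrist");cv2.imwrite("pics/w5.png",im);t=bot.get_image("top")
cv2.imwrite("pics/c5.png",np.hstack([cv2.resize(im[60:360,200:600],(400,300)),cv2.resize(t[140:270,285:435],(346,300),interpolation=2)]))
E
```

```text
7.45 [ 0.4747 -0.1749  0.1042] [ 0.2981  0.0825 -0.3407]
```

View pics/c5.png

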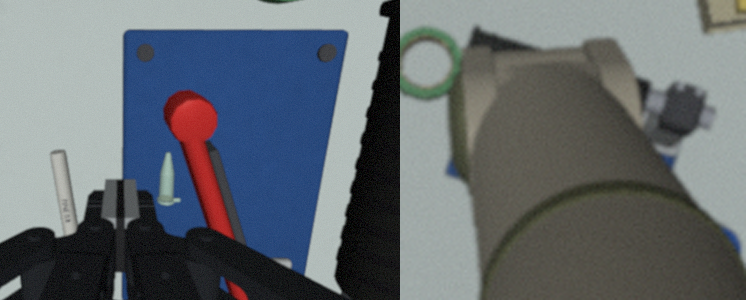

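The lever is fully out again (ball at (190,117) in the crop), clear of the fingers, with zero force. The tube and marker haven't moved. Now the second push.

Call:
{"method": "play_rows", "body": {
  "motion": [
    [[0.3, 1.1, 0, 0, 0], [0.6, 2.2, 0, 0, 0], [1, 3.2, 0, 0, 0], [1.3, 4.2, 0, 0, 0], [1.5, 4.8, 0, 0, 0]]
  ]
}}

```text
t: 8.18
tcp_pos: [0.5247, -0.1753, 0.104]
tcp_rot: [-2.531, -1.86, 0.002]
contact_force: [-5.7, -1.5, 0.5]
finger_gap: 0.0001
```

Call:
{"method": "play_rows", "body": {
  "motion": [
    [[0.03, 0.1, 0, 0, 0], [0.06, 0.2, 0, 0, 0], [0.1, 0.3, 0, 0, 0], [0.1, 0.3, 0, 0, 0]]
  ]
}}

```text
t: 8.68
tcp_pos: [0.5259, -0.1751, 0.104]
tcp_rot: [-2.53, -1.859, 0.004]
contact_force: [-8.3, -1.7, 1.6]
finger_gap: -0.0
```

Call:
{"method": "play_rows", "body": {
  "motion": [
    [[0, 0.1, 0, 0, 0], [0, 0.2, 0, 0, 0], [0, 0.25, 0, 0, 0], [0, 0.25, 0, 0, 0], [0, 0.25, 0, 0, 0]]
  ]
}}

```text
t: 9.3
tcp_pos: [0.5262, -0.1752, 0.1039]
tcp_rot: [-2.528, -1.858, 0.009]
contact_force: [-13.3, -0.5, 6.6]
finger_gap: -0.0003
```

Call:
{"method": "play_rows", "body": {
  "motion": [
    [[0, 0, 0, 0, 0], [0, 0, 0, 0, 0], [0, 0, 0, 0, 0], [0, 0, 0, 0, 0], [0, 0, 0, 0, 0]]
  ]
}}

```text
t: 9.93
tcp_pos: [0.5262, -0.1752, 0.1039]
tcp_rot: [-2.528, -1.858, 0.009]
contact_force: [-12.8, 0.7, 6.6]
finger_gap: 0.0001
```

```bash
python3 - <<'E'
from h import *
s=bot.state();print(s["t"],s["tcp_pos"],s["contact_force"])
im=bot.get_image("wrist");sc=bot.get_image("scene")
cv2.imwrite("pics/c6.png",np.hstack([cv2.resize(im[60:360,200:600],(400,300)),cv2.resize(sc[140:270,240:410],(392,300),interpolation=2)]))
E
```

```text
9.925 [ 0.5262 -0.1752  0.1039] [-12.7727   0.6678   6.608 ]
```

View pics/c6.png

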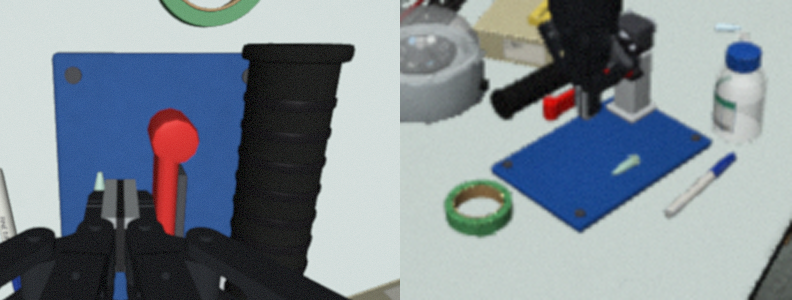

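The lever is held parallel to the bar at its stop with about 13 N. There is a visible gap to the grip, and the tape, marker, tube and bottle are all in place.

```bash
python3 -c "
from cell import bot
print(bot.job_done(), bot.state()['contact_force'])"
```

```text
the job is handed in; nothing more can be done
the job is handed in; nothing more can be done
```

I pushed the brake lever in to its stop with the back of the shut fingers, let it spring all the way out, then pushed it in again. I handed the job in while holding it there, at about 10 s of the 40 s limit.

- **First push:** the force was about 4–5 N just before the stop. It then rose to about 13 N along the push while the TCP stayed at x ≈ 0.526 m, which was within a millimetre of where I had worked out the stop to be. I held that for about 1 s.
- **Release:** the wrist picture showed the lever fully out and clear of the fingers, and the force read about zero.
- **Second push:** it reached the same position (x = 0.526 m) and held steadily at about 13 N, well under the 45 N limit. The last pictures show the lever parallel to the bar with a clear gap to the grip, and the marker, tape, bottle and tube where they were.

One reading I did not explain: at the stop the tool also felt 6–9 N upwards, probably friction and slight flexing of the arm. The pictures showed no sign of contact with the bar, but I did not check this separately.

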